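Clamp the sample block on the shaker

TASK

Set the pink sample block flat down between the four black corner brackets on the shaker and let go of it. Then swing the clamp arm in over it as far as it goes, and screw the black knurled knob down clockwise until it stops tight, so that the pad holds the block. Leave everything else on the deck undisturbed, and let go at the end.

Things in the scene. Friction and masses are not known exactly. Their poses are not given: they have to be found in the camera images.
- pink_block_mid (a point): centre of the loose pink sample block: 56 (its x) x 100 (its y) x 40 mm high (z up), about 0.25 kg, shallow dark wells and a white spot drawn on its flat top. It starts flat on the deck, centre 20 mm up. Either way round is right in the shaker. A blue block of the same shape stands near; the two swap places.
- nest (a point): centre of the block's place, on the surface of the fixed shaker's platform (190 x by 250 y mm), 60 mm above the deck; axes are the shaker's, z up. Four black corner brackets, 14 mm high, enclose 64 (x) x 108 (y) mm: the block, long side along y, has 4 mm to spare all round. Brackets run only 18 mm from each corner: the middle of the block's long faces stays open to fingers.
- clamp_post (a point): on the upright axis of the clamp arm's post, 90 mm from the nest's centre along nest +y, 124 mm above the deck (arm's mid height). The post is 22 mm thick, its top 140 mm above the deck. The arm is a green bar 18 mm wide (32 at its round ends), 118 to 130 mm above the deck; the knob's axis is 90 mm from the post's.
- clamp_swing (a joint): clamp arm's angle about the post, rad: 0 = in against its stop, arm along nest -y, screw right over the nest's centre; grows anticlockwise from above (1.57: arm along nest +x) to 2.0. Starts at 1.3 to 1.9. Stiff (0.25 N m, 3 N at the knob), stays where left. Swing it in with the screw still backed off; the pad then clears the seated block.
- knob (a point): centre of the black knurled knob, an upright cylinder 42 mm across, 34 mm high, on the arm's end (yellow bar on top). 173.5 mm above the deck backed off, 163 tight. A brass collar below it (22 mm across, 16 long) lands on the arm when tight, so fingers have 16 mm or more below the knob. It may be held to swing the arm: turn the hand with the arm so the knob does not turn.
- clamp_screw (a joint): turn of the knob relative to the arm, rad: 0 = backed off, it grows clockwise seen from above up to the hard stop at 3.0 (tight). It starts at 0 to 0.6. It sinks 3.5 mm per rad as it turns in. Friction 0.08 N m, plus 0.03 N m when the pad presses; it stays where it is left.
- clamp_pad: the round sprung rubber pad, 26 mm across, under the screw; it touches the seated block about 1 rad before the stop and presses it with about 8 N when the screw is tight. This origin lies on the screw's axis (not at the pad).
- blue_block_mid (a point): centre of the blue block, same shape as the pink one, loose: leave it.
- bottle: amber bottle 60 mm across, 120 mm high, loose, origin under its centre: leave it.
- tub: frosted open tub 150 x 110 x 70 mm, loose, origin under its centre: leave it.
- tip_box: blue pipette-tip box 85 x 122 x 61 mm, loose, origin under its centre: leave it.
- tube_rack: dark steel rack 110 x 160 mm, with white-capped tubes up to 74 mm high, loose, origin under its centre: leave it.
- dishes: stack of three dishes 90 mm across, 44 mm high, loose, origin under its centre: leave it.
- beaker: glass beaker 72 mm across, 90 mm high, loose, origin under its centre: leave it.
There are look-alikes about, which are no part of the job. What is shaped like the part that bears pink_block_mid but turquoise is not meant.

How it is judged (in metres and radians):
On the way, in this order (a step that is already met when the one before it is completed fails the run):
1. the pink block stands flat between the brackets, let go, with the clamp arm still swung out (x of pink_block_mid in the frame of nest between -0.007 and 0.007 m and y of pink_block_mid in the frame of nest between -0.007 and 0.007 m and z of pink_block_mid in the frame of nest between 0.014 and 0.024 m and angle between pink_block_mid's own z axis and vertical below 0.06 rad and value of joint clamp_swing above 0.8 rad and contact force between the fingers and anything else below 0.1 N), for 0.2 s.
2. the clamp arm is swung in against its stop (x of pink_block_mid in the frame of nest between -0.007 and 0.007 m and y of pink_block_mid in the frame of nest between -0.007 and 0.007 m and z of pink_block_mid in the frame of nest between 0.014 and 0.024 m and angle between pink_block_mid's own z axis and vertical below 0.06 rad and value of joint clamp_swing below 0.08 rad), for 0.1 s.
3. the knob is turned down to its stop and the pad presses the block (all of step 2 and value of joint clamp_screw above 2.8 rad and contact force between clamp_pad and anything else above 4 N), for 0.2 s.
At the end, for the whole second after the job is handed in: Pink block flat in the nest (within 7 mm along x and y, centre 14 to 24 mm above the platform, tilt under 0.06 rad), clamp arm in against its stop (under 0.08 rad), knob within 0.2 rad of its hard stop, pad pressing with over 4 N (all of step 3); the robot touches nothing.
It fails at once if another thing on the deck (blue block, bottle, tub, tip box, tube rack, dishes or beaker) is moved by more than 20 mm (distance of any of blue_block_mid, bottle, tub, tip_box, tube_rack, dishes, beaker from where it was at the start of the episode above 0.02 m).
It also fails if it takes over 69 s, if anything falls off the work surface, if the arm or the gripper's body presses on something with over 40 N, if the wrist force passes 120 N, or if a joint passes its speed limit or range.

ROBOT

A 6-joint arm with a two-finger parallel gripper is mounted at the origin on the work surface. World frame = base frame: x ahead of the robot, y to its left, z up, the work surface at z = 0. Lengths are in mm, angles in degrees, forces in N, time in s.
With the tool pointing down it reaches from about 350 to 850 mm from the base axis. Payload 8.1 kg.
Tool frame: the origin (TCP) lies midway between the tips of the shut fingers; the grasp point (between the pads) lies 19 mm behind it (r.grasp_offset is the distance from the TCP to the grasp point, in mm); z points along the fingers, x is the direction in which the jaws open and shut, and the axes are right-handed (so a half turn about z gives the same grasp; the last joint's range is limited). The gripper opens to 85 mm and grips with 20 to 120 N. Pads are 22 mm wide; open, the fingers measure 114 mm over their backs; the gripper's body (76 mm by 85 mm) begins 54 mm behind the grasp point. The pads swing forward as they close: fully open they stand 13 mm farther back than shut.
Start: joints at [-76.57, 7.471, 85.268, -0, 87.261, -4.893], TCP at [188.646, -569.577, 231.292] pointing down, gripper open.
Joint ranges: [-169.43, 169.43], [-51.17, 129.36], [1.28, 143.12], [-76.62, 256.62], [0, 156.53], [-152.29, 152.29]. Speed limits (degrees/s): [136.94, 136.94, 159.86, 180, 180, 180].

INTERFACE

Orientations are given as [roll, pitch, yaw] about the fixed x, y, z axes, in that order (R = Rz(yaw) Ry(pitch) Rx(roll)).
In Python, from bench import r, optics, hand_in gives the robot as it stands.
- The arm moves only by the shell command python3 -m pendant 'ROWS' [FORCE]. ROWS is JSON, a list of rows, each a list of 5 numbers: the opening, from 0 (shut) to 1 (fully open), then the shift along the tool's x, y, z in mm, then the turn about the tool's z in degrees. A call has 1 to 10 rows; each row shifts and turns the commanded pose from where the row before left it, along the tool's axes as they then stand; what a row does not reach is not made up. A row lasts 1/10 s, in which the tool goes at most 50 mm and 8.59 degrees, less where a joint would pass 70% of its speed; a pose out of reach is approached as far as the arm can. A call with a gripper value outside its range is refused whole. The fingers move at their own pace and stop on an object; FORCE is the grip in N (left out, the last holds). Time passes only in rows, so rows that do not move let the fingers close. It gives the time, the measured TCP pose, the force and the opening at its end, in the units of the state.
- r.sense(): the state, without advancing time (a new reading comes with each control period).
- optics.snapshot(name): name is "scene" or "top" or "wrist"; returns (picture, depth): 384x512x3 uint8, blue, green, red; 384x512 float32, mm along the optical axis (not along the pixel's ray), 0 where there is no reading.
- optics.camera_params(name): a dict with "camera_matrix" (3x3 intrinsics, pixels), "eye" and "orientation" of the camera in the world. Camera axes: x right, y down, z forward; pixel columns grow to the right and rows downward; lengths in mm; the calibration is good to about 2 mm. A picture is of the moment at which its call begins: read the wrist's pose just before it. camera_params takes no time and is no camera call; for the wrist camera it gives the pose at the moment of the call.
- hand_in(): hands the job in, once; it reports no verdict.
Trained networks look in the newest picture that a camera, given by its name, has taken for a name from the list of things; names that differ only in an ending like _2 or _b are one class to them, and where a whole thing is asked for, a point or a joint stands for the part that bears it (a point fixed in the world has none). Each returns a list of dicts, best first, with "score" (0 to 1); they miss things now and then, are a little off and sometimes report something else, mostly with a low value. They report only what shows in the picture. A call takes as long as a camera call. They do not tell look-alikes from the thing itself.
- optics.search_frame(camera, query): "at" ([x, y, z] in mm, in world coordinates, good to about 4 mm: the middle of the surface that is visible of it).
The state is a dict: "time": time; "joint_pos": joint angles; "qd": joint speeds; "joint_efforts": joint torques, N m; "tool_pos": TCP position; "tcp_rot": TCP orientation; "ft_force": force on the tool from outside, world axes, zero at the start; "wrist_torque": the same for the moment, N m; "finger_gap": finger opening in mm.
Only numpy, scipy, OpenCV 4.12 (cv2) and the standard library are available. Lean on these libraries where they do the work, as an engineer would, in place of code of your own. Each camera call takes 0.05 s, during which the arm holds its last target. There are 200 camera calls.

## Working session

There is one attempt and no reset: what is moved stays moved. The work goes in short steps, Python scripts to look and compute and a shell command to move; the robot and the scene stay as the last step left them, time stands still between calls to the robot, and variables do not carry over. Pictures are saved under pics/ and viewed, about 8 in all and at most 12, crops included, and the job is handed in when it is done.

```bash
mkdir -p pics; ls; cat > h.py <<'E'
import numpy as np, cv2
from bench import r, optics
from scipy.spatial.transform import Rotation as R
def rot(o):
    o=np.array(o,float)
    return o if o.shape==(3,3) else R.from_euler('xyz',o,degrees=True).as_matrix()
def cam(n):
    p=optics.camera_params(n); return np.array(p['camera_matrix']),np.array(p['eye'],float),rot(p['orientation'])
def cloud(n,d):
    K,e,O=cam(n); v,u=np.mgrid[:384,:512]
    P=np.stack([(u-K[0,2])/K[0,0]*d,(v-K[1,2])/K[1,1]*d,d],-1)
    return P@O.T+e
def pix(n,p):
    K,e,O=cam(n); q=K@(O.T@(np.array(p,float)-e)); return q[:2]/q[2]
E
python3 - <<'E'
from h import *
print(optics.camera_params('top')['orientation'])
a=[]
for n in('scene','top'):
    im,d=optics.snapshot(n); np.savez(f'pics/{n}0.npz',im=im,d=d); a.append(im)
    print(n,cam(n)[1], [cloud(n,d)[y,x].round().tolist() for y,x in((192,256),(100,100))])
    for q in('pink_block_mid','knob','clamp_swing','blue_block_mid','bottle','tub','tip_box','tube_rack','dishes','beaker'):
        print(n,q,[(np.round(o['at']).tolist(),round(o['score'],2),pix(n,o['at']).round().tolist()) for o in optics.search_frame(n,q)][:3])
cv2.imwrite('pics/a.png',cv2.resize(a[0],(800,600))); cv2.imwrite('pics/b.png',cv2.resize(a[1],(800,600)))
print(r.sense())
E
```

```text
pics
[-171.77251839   -0.21256401  -90.40937956]
scene [1268.21704206  697.32768247  871.75578443] [[567.0, -33.0, 134.0], [629.0, -1035.0, 169.0]]
scene pink_block_mid [([656.0, 209.0, 37.0], 0.91, [290.0, 265.0]), ([781.0, 312.0, 42.0], 0.85, [288.0, 310.0]), ([369.0, 64.0, 40.0], 0.78, [314.0, 202.0])]
scene knob [([582.0, -30.0, 183.0], 0.58, [253.0, 182.0]), ([513.0, -438.0, 63.0], 0.21, [198.0, 158.0])]
scene clamp_swing [([657.0, 208.0, 34.0], 0.74, [290.0, 266.0]), ([396.0, 392.0, 35.0], 0.66, [391.0, 255.0]), ([576.0, -27.0, 164.0], 0.57, [255.0, 186.0])]
scene blue_block_mid [([454.0, 205.0, 41.0], 0.66, [331.0, 232.0]), ([658.0, 208.0, 38.0], 0.4, [290.0, 265.0])]
scene bottle [([513.0, -438.0, 63.0], 0.77, [198.0, 159.0])]
scene tub [([395.0, 391.0, 36.0], 0.66, [391.0, 254.0]), ([512.0, -436.0, 64.0], 0.44, [198.0, 158.0])]
scene tip_box [([670.0, 397.0, 54.0], 0.66, [340.0, 302.0])]
scene tube_rack [([798.0, -68.0, 50.0], 0.83, [195.0, 238.0])]
scene dishes [([344.0, -320.0, 44.0], 0.59, [247.0, 159.0])]
scene beaker [([792.0, 163.0, 62.0], 0.86, [246.0, 275.0])]
top [ 
[... 981 characters left out ...]
0], 0.79, [212.0, 127.0])]
{'time': 1.1, 'joint_pos': array([-7.65704313e+01,  7.47120265e+00,  8.52663723e+01, -9.78265485e-04,
        8.72604243e+01, -4.89391122e+00]), 'qd': array([-0.08126582, -0.10372528, -0.01822611,  0.13422439, -0.03529402,
        0.10884865]), 'joint_efforts': array([-8.96221627e-04, -5.69330370e+01, -5.00869346e+01, -9.34320269e-05,
        1.52982317e-03, -1.25501145e-05]), 'tool_pos': array([ 188.64044503, -569.59556954,  231.30554229]), 'tcp_rot': array([ 1.79998856e+02, -1.91015862e-03, -7.16764733e+01]), 'ft_force': array([ 0.49167212,  0.36595177, -0.2876769 ]), 'wrist_torque': array([ 0.00408413, -0.00699652, -0.02261715]), 'finger_gap': 85.47848464760241}
```

View pics/a.png

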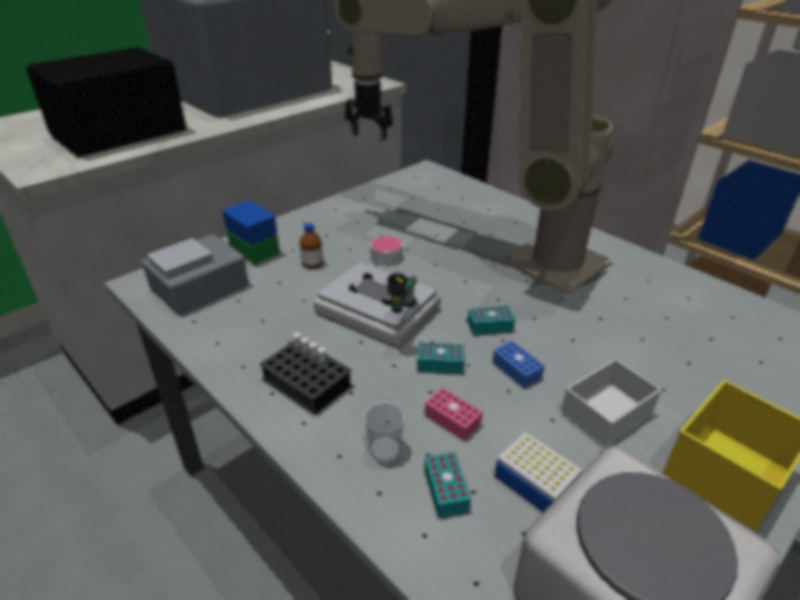

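View pics/b.png

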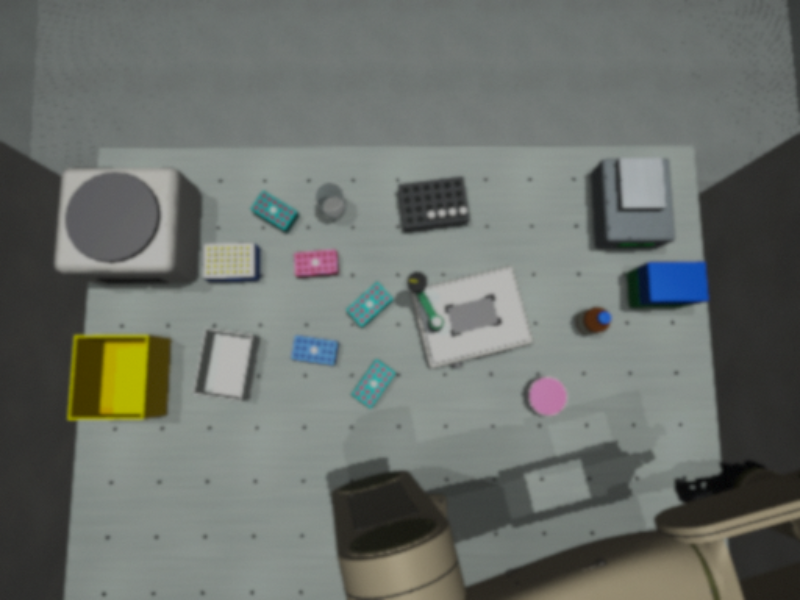

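Scene picture (800-wide pixels): pink block at (453,412). Look-alikes: turquoise blocks at (440,357), (490,320) and (447,483), the blue block at (518,363), and a pink dish lid at (387,245). In the top view the pink block is at (316,263) and the shaker at (472,315), with the knob at (417,282) and the post at (435,322). The two cameras disagree by about 20 mm, so I'll measure that.

```bash
python3 - <<'E'
from h import *
for n in('scene','top'):
    z=np.load(f'pics/{n}0.npz'); im,d=z['im'],z['d']; C=cloud(n,d)
    hsv=cv2.cvtColor(im,cv2.COLOR_BGR2HSV)
    m=(((hsv[...,0]>160)&(hsv[...,1]>90)&(d>0))).astype(np.uint8)
    k,l,s,c=cv2.connectedComponentsWithStats(m)
    for i in range(1,k):
        if s[i,4]>60:
            P=C[l==i]; t=P[P[:,2]>np.percentile(P[:,2],70)-8]
            print(n,c[i].round(),s[i,4],'mean',P.mean(0).round(1),'top',t.mean(0).round(1), cv2.minAreaRect(t[:,:2].astype(np.float32)))
    # deck plane
    ok=(d>0)&(np.abs(C[...,2])<25)&(C[...,0]>250)&(C[...,0]<850)&(np.abs(C[...,1])<500)
    P=C[ok]; A=np.c_[P[:,:2]-[550,0],np.ones(len(P))]; 
    for _ in range(3):
        w=np.linalg.lstsq(A,P[:,2],rcond=None)[0]; e=np.abs(A@w-P[:,2])<5; A,P=A[e],P[e]
    print('plane',w,len(P))
    # shaker platform points
    b=(np.abs(C[...,2]-60)<6)&(C[...,0]>400)&(C[...,0]<720)&(C[...,1]>-330)&(C[...,1]<20)
    q=C[b][:,:2].astype(np.float32); print('shaker',cv2.minAreaRect(q),len(q))
    print('tcp pix',pix(n,r.sense()['tool_pos'])*800/512)
im,d=optics.snapshot('wrist'); print(cam('wrist')); 
E
```

```text
scene [247. 156.] 137 mean [ 330.5 -337.8   45.1] top [ 330.5 -337.8   45.1] ((334.2177429199219, -336.27825927734375), (78.33763122558594, 73.26000213623047), 46.570125579833984)
scene [290. 265.] 645 mean [652.8 203.7  34.3] top [647.8 200.2  40.4] ((644.7138671875, 197.13658142089844), (55.620567321777344, 98.59050750732422), 4.846485614776611)
plane [-4.15490367e-04 -5.69116399e-04  1.48554810e+00] 21580
shaker ((512.1459350585938, -168.3171844482422), (176.9027557373047, 233.77281188964844), 13.728018760681152) 1312
tcp pix [367.39126274 142.18153919]
top [202. 169.] 354 mean [641.5 194.9  39.2] top [642.1 195.   39.5] ((642.7869262695312, 194.6484832763672), (54.79424285888672, 96.45228576660156), 3.820796012878418)
plane [ 1.83339285e-04  2.58208305e-03 -8.06756965e-01] 29254
shaker ((514.3245239257812, -170.7445068359375), (169.65957641601562, 230.4293670654297), 13.670143127441406) 2668
tcp pix [697.62183153 474.25891747]
(array([[332.39634578,   0.        , 262.73843338],
       [  0.        , 332.39634578, 192.37271535],
       [  0.        ,   0.        ,   1.        ]]), array([ 263.5379417 , -545.33092755,  373.69369952]), array([[ 3.14385380e-01, -9.03000937e-01, -2.92832955e-01],
       [-9.49295373e-01, -2.98937736e-01, -9.73371701e-02],
       [ 3.56735242e-04,  3.08586353e-01, -9.51196266e-01]]))
```

```bash
python3 -m pendant '[[1,0,0,0,-8.5],[1,0,0,0,-8.5],[1,0,0,0,-8.5],[1,0,0,0,-8.5],[1,0,0,0,-8.5],[1,0,0,0,-8.5],[1,0,0,0,-8.5],[1,0,0,0,-8.5],[1,0,0,0,-8]]' 40
python3 -m pendant '[[1,25.5,-36.5,0,0],[1,25.5,-36.5,0,0],[1,25.5,-36.5,0,0],[1,25.5,-36.5,0,0],[1,25.5,-36.5,0,0],[1,25.5,-36.5,0,0],[1,25.5,-36.5,0,0],[1,25.5,-36.5,0,0],[1,25.5,-36.5,0,0],[1,25.5,-36.5,0,0]]'
python3 -m pendant '[[1,25.5,-36.5,0,0],[1,25.5,-36.5,0,0],[1,25.5,-36.5,0,0],[1,25.5,-36.5,0,0],[1,25.5,-36.5,0,0],[1,25.5,-36.5,0,0],[1,25.5,-36.5,0,0],[1,25.5,-36.5,0,0],[1,25.5,-30,0,0],[1,0,0,0,0]]'
cat >> h.py <<'E'
def blocks(C,im,zlo=34,zhi=46):
    hsv=cv2.cvtColor(im,cv2.COLOR_BGR2HSV)
    m=((hsv[...,0]>155)&(hsv[...,1]>80)&(C[...,2]>zlo)&(C[...,2]<zhi)).astype(np.uint8)
    m=cv2.morphologyEx(m,cv2.MORPH_CLOSE,np.ones((9,9)))
    k,l,s,c=cv2.connectedComponentsWithStats(m)
    for i in range(1,k):
        if s[i,4]>300:
            P=C[(l==i)&(C[...,2]>zlo)&(C[...,2]<zhi)]; print(c[i].round(),s[i,4],P.mean(0).round(1),cv2.minAreaRect(P[:,:2].astype(np.float32)))
E
python3 - <<'E'
from h import *
im,d=optics.snapshot('wrist'); C=cloud('wrist',d); blocks(C,im); cv2.imwrite('pics/c.png',im)
s=r.sense(); print(s['time'],s['tool_pos'],s['tcp_rot'])
E
```

```text
time: 2.05
tool_pos: [188.7, -569.6, 231.3]
tcp_rot: [180.0, -0.0, 4.7]
ft_force: [0.2, 1.0, -0.7]
finger_gap: 85.1
time: 3.05
tool_pos: [416.1, -184.8, 231.6]
tcp_rot: [180.0, -0.0, 4.3]
ft_force: [0.4, -0.7, -1.1]
finger_gap: 85.2
time: 4.05
tool_pos: [621.0, 156.1, 229.6]
tcp_rot: [-179.9, 0.1, 4.5]
ft_force: [-1.2, -0.1, 0.2]
finger_gap: 85.5
[289. 127.] 5451 [642.7 193.7  40.2] ((643.1868286132812, 191.02174377441406), (56.044437408447266, 98.89293670654297), 4.925031661987305)
4.1 [620.21968157 154.08453066 229.92718333] [-1.79996778e+02  9.98361827e-02  4.49130633e+00]
```

View pics/c.png

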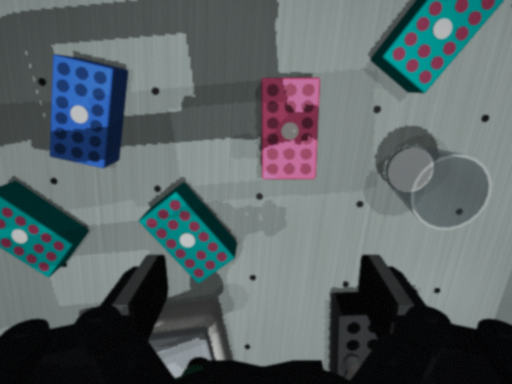

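The wrist view shows the pink block at (290,128) with its white spot. It measures 56 x 99 mm at (643,193.5), with its top at 40 mm, so this is the right block.

```bash
python3 -m pendant '[[1,25.8,-37.5,0,0],[1,0,0,40,0],[1,0,0,40,0],[1,0,0,40,0],[1,0,0,40,0],[1,0,0,30,0],[1,0,0,20,0],[1,0,0,16,0],[1,0,0,0,0],[1,0,0,0,0]]'
python3 -m pendant '[[0.5,0,0,0,0],[0.3,0,0,0,0],[0.3,0,0,0,0],[0.3,0,0,0,0],[0.3,0,0,0,0],[0.3,0,0,0,0],[0.3,0,0,0,0]]' 50
```

```text
time: 5.1
tool_pos: [643.4, 191.0, 6.3]
tcp_rot: [-180.0, -0.0, 4.3]
ft_force: [0.1, 0.0, -0.4]
finger_gap: 85.2
time: 5.8
tool_pos: [644.4, 191.6, 7.4]
tcp_rot: [-180.0, -0.2, 4.3]
ft_force: [-0.4, 0.9, 5.8]
finger_gap: 55.3
```

```bash
python3 -m pendant '[[0.3,0,0,-20,0],[0.3,0,0,-40,0],[0.3,0,0,-45,0],[0.3,0,0,-45,0],[0.3,0,0,-45,0],[0.3,0,0,-45,0],[0.3,0,0,-30,0]]'
python3 -m pendant '[[0.3,-9,20,0,0],[0.3,-18,44,0,0],[0.3,-18,48,0,0],[0.3,-18,48,0,0],[0.3,-18,48,0,0],[0.3,-18,48,0,0],[0.3,-18,48,0,0],[0.3,-18,48,0,0],[0.3,-18,48,0,0],[0.3,-12,40,0,0]]'
python3 -m pendant '[[0.3,0,0,0,-4.7],[0.3,0,0,0,-4.7],[0.3,0,0,0,0],[0.3,0,0,0,0]]'
python3 - <<'E'
from h import *
im,d=optics.snapshot('wrist'); C=cloud('wrist',d); cv2.imwrite('pics/d.png',im); np.savez('pics/d.npz',im=im,C=C,d=d)
s=r.sense(); print(s['time'],s['tool_pos'],s['tcp_rot'],s['finger_gap'])
im,d=optics.snapshot('scene')
hsv=cv2.cvtColor(im,cv2.COLOR_BGR2HSV); print(hsv[265,290])
E
```

```text
time: 6.5
tool_pos: [643.6, 191.6, 280.1]
tcp_rot: [-180.0, -0.3, 4.3]
ft_force: [0.4, 0.2, -1.9]
finger_gap: 55.4
time: 7.5
tool_pos: [512.6, -253.6, 275.7]
tcp_rot: [180.0, -0.0, 4.3]
ft_force: [2.0, 0.3, -1.8]
finger_gap: 54.9
time: 7.9
tool_pos: [513.9, -251.1, 275.3]
tcp_rot: [-180.0, 0.0, 13.6]
ft_force: [0.5, 0.5, -2.1]
finger_gap: 55.4
7.95 [ 514.02363804 -251.02151535  275.36178876] [-1.79999864e+02 -4.03844471e-04  1.36224325e+01] 55.238478403771694
[ 90   9 148]
```

View pics/d.png

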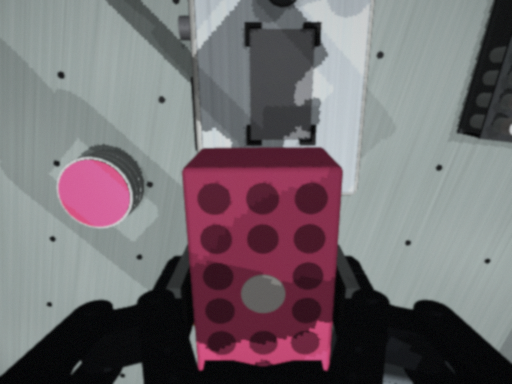

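The view shows the four black brackets at (253,32), (312,32), (254,135) and (308,135). The held block's white spot is at (263,293).

```bash
python3 - <<'E'
from h import *
z=np.load('pics/d.npz'); im,C=z['im'],z['C']; g=im.max(2)
m=(g<45)&(C[...,2]>66)&(C[...,2]<82); m[:18]=0; m[150:]=0; m[:,:235]=0; m[:,330:]=0
k,l,s,c=cv2.connectedComponentsWithStats(m.astype(np.uint8))
for i in range(1,k):
    if s[i,4]>20: print(c[i].round(),s[i,4],C[l==i].mean(0).round(1))
P=C[m]; rc=cv2.minAreaRect(P[:,:2].astype(np.float32)); print('brackets',rc,np.percentile(P[:,2],[10,50,90]))
# gray floor pocket
K,e,O=cam('wrist')
def onplane(u,v,zz):
    q=O@np.linalg.solve(K,[u,v,1]); return e+q*(zz-e[2])/q[2]
for uv in((246,23),(320,23),(247,143),(316,143)): print(uv,onplane(*uv,74).round(1))
# white platform
w=(np.abs(C[...,2]-60)<5)&(C[...,1]<40)&(C[...,0]>380)
print('platform z',np.median(C[...,2][w]))
# held block
hsv=cv2.cvtColor(im,cv2.COLOR_BGR2HSV); b=(hsv[...,0]>155)&(hsv[...,1]>80); b[:,:170]=0;b[:,350:]=0; b[:170]=0
T=C[b]; zt=np.median(T[:,2]); T=T[np.abs(T[:,2]-zt)<6]; print('block top z',zt,T.mean(0),cv2.minAreaRect(T[:,:2].astype(np.float32)))
print('spot',C[285:300,255:270].reshape(-1,3).mean(0), 'side top edge pts',onplane(193,163,zt),onplane(333,163,zt), 'tcp',r.sense()['tool_pos'])
E
```

```text
[250.  30.] 134 [ 472.4 -130.3   73.3]
[314.  31.] 147 [ 530.9 -117.3   72.7]
[251. 138.] 103 [ 496.  -229.    73.3]
[310. 136.] 85 [ 554.7 -212.2   72.4]
brackets ((513.6610717773438, -172.5748291015625), (70.53506469726562, 113.75839233398438), 13.600128173828125) [69.59789208 73.60886909 74.64941513]
(246, 23) [ 467.2 -125.5   74. ]
(320, 23) [ 534.3 -109.2   74. ]
(247, 143) [ 493.1 -234.8   74. ]
(316, 143) [ 562.6 -217.9   74. ]
platform z 60.04644196212166
block top z 307.9305101235953 [ 510.05885248 -237.02015057  307.91684366] ((511.6728820800781, -243.61257934570312), (57.992061614990234, 87.09362030029297), 13.686073303222656)
spot [ 512.59337101 -248.36657767  308.35263681] side top edge pts [ 478.1160868  -204.71800059  307.93051012] [ 524.06910132 -193.5632358   307.93051012] tcp [ 514.07521278 -250.98185295  275.36313253]
```

```bash
python3 -m pendant '[[0.3,9.3,-37,0,0],[0.3,10,-37.1,0,0],[0.3,0,0,45,0],[0.3,0,0,45,0],[0.3,0,0,45,0],[0.3,0,0,35,0],[0.3,0,0,13,0],[0.3,0,0,0,0],[0.3,0,0,0,0],[0.3,0,0,0,0]]'
python3 - <<'E'
from h import *
s=r.sense(); p=s['tool_pos']; y=np.radians(s['tcp_rot'][2]); d=np.array([515.4,-174.4])-p[:2]
print(p,s['tcp_rot'],s['ft_force'],'dx',d@[np.cos(y),np.sin(y)],'dy',d@[np.sin(y),-np.cos(y)])
E
```

```text
time: 9.0
tool_pos: [517.2, -175.6, 95.3]
tcp_rot: [179.8, -0.2, 13.7]
ft_force: [0.2, -0.6, -1.3]
finger_gap: 55.0
[ 517.155239   -175.62620191   95.26248343] [179.83723302  -0.21081904  13.7162969 ] [ 0.197845   -0.64419774 -1.28051171] dx -1.4144323707748427 dy -1.6074253156303997
```

```bash
python3 -m pendant '[[0.3,-1.4,-1.6,0,0],[0.3,0,0,8,0],[0.3,0,0,6,0],[0.3,0,0,4,0],[0.3,0,0,4,0],[0.3,0,0,3,0],[0.3,0,0,2,0],[0.3,0,0,0,0],[0.3,0,0,0,0]]'
```

```text
time: 9.9
tool_pos: [513.8, -173.7, 67.3]
tcp_rot: [180.0, -0.0, 13.7]
ft_force: [-9.7, 2.4, 16.7]
finger_gap: 55.4
```

```bash
python3 -m pendant '[[0.5,0,0,0,0],[0.8,0,0,0,0],[1,0,0,0,0],[1,0,0,0,0],[1,0,0,0,0],[1,0,0,0,0],[1,0,0,-30,0],[1,0,0,-45,0],[1,0,0,-45,0],[1,0,0,-45,0]]'
python3 -m pendant '[[1,0,40,-20,0],[1,0,45,0,0],[1,0,0,0,0],[1,0,0,0,0]]'
python3 - <<'E'
from h import *
im,d=optics.snapshot('wrist'); C=cloud('wrist',d); cv2.imwrite('pics/e.png',im); np.savez('pics/e.npz',im=im,C=C,d=d)
s=r.sense(); print(s['time'],s['tool_pos'],s['tcp_rot'],s['finger_gap'],s['ft_force'])
blocks(C,im,85,115)
for q in('knob','clamp_swing'): print(q,[(np.round(o['at']).tolist(),round(o['score'],2),pix('wrist',o['at']).round().tolist()) for o in optics.search_frame('wrist',q)][:3])
E
```

```text
time: 10.9
tool_pos: [513.1, -173.4, 231.8]
tcp_rot: [-180.0, 0.0, 13.7]
ft_force: [1.0, -0.2, 0.8]
finger_gap: 85.3
time: 11.3
tool_pos: [533.3, -256.9, 249.6]
tcp_rot: [-179.9, 0.0, 13.6]
ft_force: [0.3, 0.7, -0.8]
finger_gap: 85.2
11.35 [ 533.23672773 -255.99928185  249.51647488] [-1.79924616e+02  4.87170885e-02  1.36798233e+01] 85.69227508465165 [-0.70898688 -0.47836935 -0.96919273]
[263.  69.] 8237 [ 512.1 -168.5   99.9] ((512.7508544921875, -171.151123046875), (56.09852600097656, 100.3021469116211), 14.143856048583984)
knob []
clamp_swing []
```

View pics/e.png

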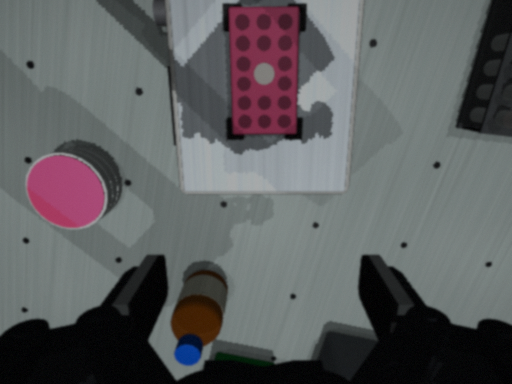

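The block is seated: its centre is at (512.8,-171.2), its top at 99.9 mm, and it lies inside all four brackets at about (264,72). Next I'll locate the knob.

```bash
python3 - <<'E'
from h import *
for n in('scene','top'):
    im,d=optics.snapshot(n); C=cloud(n,d)
    b=(C[...,2]>150)&(C[...,2]<200)&(np.hypot(C[...,0]-563,C[...,1]+45)<60)
    P=C[b]; print(n,len(P),P.mean(0).round(1),cv2.minAreaRect(P[:,:2].astype(np.float32)) if len(P) else '',np.percentile(P[:,2],[5,50,95]))
    b=(C[...,2]>110)&(C[...,2]<146)&(np.hypot(C[...,0]-510,C[...,1]+70)<70)&(im[...,1]>im[...,2]*1.2)
    P=C[b]; print(' arm',len(P),P.mean(0).round(1),cv2.minAreaRect(P[:,:2].astype(np.float32)))
s=r.sense(); print(s['time'])
E
python3 -m pendant '[[1,0,0,0,-8.5],[1,0,0,0,-8.5],[1,0,0,0,-8.5],[1,0,0,0,-8.5],[1,0,0,0,-8.5],[1,0,0,0,-8.5],[1,0,0,0,-8.5],[1,0,0,0,-8.5],[1,0,0,0,-8.5],[1,0,0,0,-8.5]]'
python3 -m pendant '[[1,0,0,0,-8.5],[1,0,0,0,-8.5],[1,0,0,0,-4.5],[1,0,0,0,0]]'
```

```text
scene 177 [577.5 -32.5 179.8] ((572.7568969726562, -37.028648376464844), (40.72568130493164, 39.518184661865234), 44.59178161621094) [160.21315948 184.55070437 191.39871642]
 arm 33 [518.2 -59.5 129.4] ((530.91162109375, -59.475547790527344), (88.51410675048828, 28.423118591308594), 26.969860076904297)
top 150 [570.8 -40.6 185.4] ((571.6315307617188, -40.79882049560547), (39.38573455810547, 40.87701416015625), 89.61941528320312) [169.10890757 186.94994043 191.03159986]
 arm 109 [524.  -64.3 128.8] ((517.8045654296875, -68.32709503173828), (86.69233703613281, 22.736282348632812), 22.594751358032227)
11.55
time: 12.55
tool_pos: [533.6, -255.3, 250.5]
tcp_rot: [180.0, 0.0, 99.1]
ft_force: [0.5, 0.5, -0.1]
finger_gap: 85.5
time: 12.95
tool_pos: [533.6, -255.4, 250.5]
tcp_rot: [180.0, 0.0, 120.3]
ft_force: [0.2, -0.7, 0.0]
finger_gap: 85.7
```

```bash
python3 -m pendant '[[1,33.3,28.4,0,0],[1,33.3,28.4,0,0],[1,33.3,28.4,0,0],[1,33.3,28.4,0,0],[1,33.3,28.4,0,0],[1,0,0,0,0],[1,0,0,0,0]]'
python3 - <<'E'
from h import *
im,d=optics.snapshot('wrist'); C=cloud('wrist',d); cv2.imwrite('pics/f.png',im)
s=r.sense(); print(s['time'],s['tool_pos'],s['tcp_rot'],s['joint_pos'])
b=(C[...,2]>183)&(C[...,2]<200)&(np.hypot(C[...,0]-572,C[...,1]+40)<35)
P=C[b]; print(len(P),P.mean(0).round(1),cv2.minEnclosingCircle(P[:,:2].astype(np.float32)),np.percentile(P[:,2],[5,50,95]))
b=(C[...,2]>134)&(C[...,2]<146)&(np.hypot(C[...,0]-492,C[...,1]+84)<30)
P=C[b]; print('post',len(P),P.mean(0).round(1) if len(P) else '')
E
```

```text
time: 13.65
tool_pos: [572.4, -39.4, 250.4]
tcp_rot: [-180.0, 0.0, 120.3]
ft_force: [-0.2, -0.3, -1.0]
finger_gap: 85.5
13.7 [572.33165324 -40.57369999 250.33855033] [-1.79985673e+02  2.37009784e-02  1.20204448e+02] [-9.15710703e+00  2.99248344e+00  8.80396189e+01 -2.74157051e-02
  8.89639437e+01 -1.29361058e+02]
3052 [570.6 -44.8 188.1] ((571.9012451171875, -44.1885986328125), 21.92792510986328) [186.20138693 188.21759543 189.27673519]
post 787 [492.4 -86.3 139.8]
```

View pics/f.png

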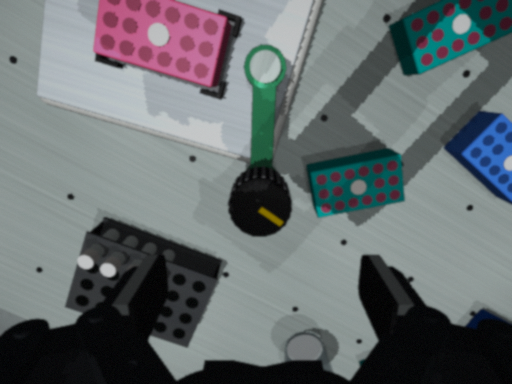

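```bash
python3 -m pendant '[[1,-3.3,-2.6,0,0],[1,0,0,30,0],[1,0,0,30,0],[1,0,0,25,0],[1,0,0,15,0],[1,0,0,0,0],[1,0,0,0,0]]'
python3 -m pendant '[[0.6,0,0,0,0],[0.4,0,0,0,0],[0.2,0,0,0,0],[0.2,0,0,0,0],[0.2,0,0,0,0],[0.2,0,0,0,0],[0.2,0,0,0,0],[0.2,0,0,0,0]]' 40
```

```text
time: 14.4
tool_pos: [572.2, -45.7, 151.1]
tcp_rot: [180.0, 0.0, 120.2]
ft_force: [0.2, -0.7, 0.0]
finger_gap: 85.5
time: 15.2
tool_pos: [572.6, -44.8, 151.6]
tcp_rot: [179.9, 0.1, 120.2]
ft_force: [-1.3, 1.6, 7.3]
finger_gap: 41.2
```

```bash
python3 -m pendant '[[0.2,-6.28,-0.4,0,4],[0.2,-12.5,-1.5,0,8],[0.2,-12.5,-1.5,0,8],[0.2,0,0,0,0]]'
python3 - <<'E'
from h import *
s=r.sense(); p=s['tool_pos'][:2]-[492.4,-85.5]; print(np.hypot(*p),np.degrees(np.arctan2(p[1],p[0])),s['tcp_rot'],s['ft_force'],s['wrist_torque'])
E
```

```text
time: 15.6
tool_pos: [581.7, -76.1, 151.6]
tcp_rot: [180.0, 0.1, 99.9]
ft_force: [-4.1, -1.6, 7.3]
finger_gap: 41.1
89.78476683063698 6.041070652568237 [1.79972603e+02 5.43015089e-02 9.98901553e+01] [-4.07021348 -1.6315957   7.31715828] [-0.38339297  0.66119892 -0.12073888]
```

```bash
python3 -m pendant '[[0.2,-12.5,-1.5,0,8],[0.2,-12.5,-1.5,0,8],[0.2,-12.5,-1.5,0,8],[0.2,-12.5,-1.5,0,8],[0.2,-12.5,-1.5,0,8],[0.2,-12.5,-1.5,0,8],[0.2,-12.5,-1.5,0,8],[0.2,-12.5,-1.5,0,8],[0.2,0,0,0,0]]'
python3 - <<'E'
from h import *
s=r.sense(); p=s['tool_pos'][:2]-[492.4,-85.5]; print(np.hypot(*p),np.degrees(np.arctan2(p[1],p[0])),s['tcp_rot'],s['ft_force'],s['wrist_torque'],s['joint_pos'][5])
E
```

```text
time: 16.5
tool_pos: [540.4, -160.5, 151.4]
tcp_rot: [-179.8, -0.0, 35.9]
ft_force: [-7.4, 10.2, 10.7]
finger_gap: 41.2
89.0307923597366 -57.38528567423072 [-1.79828620e+02 -3.49996043e-02  3.59395237e+01] [-7.44848123 10.17277208 10.68554967] [ 1.35890252  1.45521573 -0.11233818] -57.79469472167817
```

```bash
python3 -m pendant '[[0.2,-12.5,-2.2,0,8],[0.2,-9.4,-1.5,0,6],[0.2,-4.7,-0.4,0,3],[0.2,-3.2,-0.2,0,2],[0.2,-1.5,0,0,1],[0.2,0,0,0,0],[0.2,0,0,0,0]]'
python3 - <<'E'
from h import *
s=r.sense(); p=s['tool_pos'][:2]-[492.4,-85.5]; print(np.hypot(*p),np.degrees(np.arctan2(p[1],p[0])),s['tcp_rot'],s['ft_force'],s['wrist_torque'],s['joint_pos'][5])
E
```

```text
time: 17.2
tool_pos: [513.4, -171.6, 151.5]
tcp_rot: [-179.9, -0.2, 16.3]
ft_force: [3.6, 8.8, 6.3]
finger_gap: 41.2
88.59744126524836 -76.31849686043543 [-179.93209326   -0.182115     16.28008146] [3.59635987 8.78296931 6.33587394] [ 1.31623867 -0.14194944 -0.08232657] -40.339208951420936
```

```bash
python3 -m pendant '[[0.2,-2,-0.5,0,0],[0.2,-2,0,0,0],[0.2,0,0,0,0],[0.2,0,0,0,0]]'
python3 - <<'E'
from h import *
s=r.sense(); p=s['tool_pos'][:2]-[492.4,-85.5]; print(np.hypot(*p),np.degrees(np.arctan2(p[1],p[0])),s['tcp_rot'],s['ft_force'],s['wrist_torque'],s['joint_pos'][5])
E
```

```text
time: 17.6
tool_pos: [512.4, -171.7, 151.8]
tcp_rot: [180.0, -0.5, 16.3]
ft_force: [20.6, 10.5, -3.2]
finger_gap: 41.4
88.47556989657932 -76.95947553872905 [179.97359992  -0.53995973  16.32443915] [20.60703282 10.46457271 -3.17915829] [ 1.4667937  -2.56513139 -0.01952975] -40.58023264955745
```

```bash
python3 -m pendant '[[0.2,2.8,-0.3,0,0],[0.2,0,0,0.5,8],[0.2,0,0,0.5,8],[0.2,0,0,0.5,8],[0.2,0,0,0.5,8],[0.2,0,0,0.5,8],[0.2,0,0,0.5,8],[0.2,0,0,0.5,8],[0.2,0,0,0.5,8],[0.2,0,0,0,0]]'
python3 -c "
from h import *
s=r.sense();print(s['ft_force'],s['wrist_torque'],s['joint_pos'][5],s['tcp_rot'])"
```

```text
time: 18.6
tool_pos: [513.8, -171.6, 147.7]
tcp_rot: [-179.7, -0.2, -48.0]
ft_force: [13.6, 4.9, -0.1]
finger_gap: 40.9
[13.64438017  4.87454584 -0.13157191] [ 1.22496618 -1.5785022  -0.06914191] 23.935342671667858 [-179.67790142   -0.20737849  -48.01162162]
```

```bash
python3 -m pendant '[[0.2,0,0,0.5,8],[0.2,0,0,0.5,8],[0.2,0,0,0.5,8],[0.2,0,0,0.5,8],[0.2,0,0,0.5,8],[0.2,0,0,0.5,8],[0.2,0,0,0.5,8],[0.2,0,0,0,0]]'
python3 -c "
from h import *
s=r.sense();print(s['ft_force'],s['wrist_torque'],s['joint_pos'][5],s['tcp_rot'])"
```

```text
time: 19.4
tool_pos: [514.0, -172.2, 144.4]
tcp_rot: [-179.6, 0.1, -104.0]
ft_force: [12.3, 4.8, -0.7]
finger_gap: 40.9
[12.3421999   4.78038    -0.74068484] [ 0.76428841 -1.87446886 -0.0271089 ] 79.93515031729127 [-1.79589205e+02  9.49054894e-02 -1.04026406e+02]
```

```bash
for i in 1; do python3 -m pendant '[[0.2,0,0,0.4,6],[0.2,0,0,0.4,6],[0.2,0,0,0.3,5],[0.2,0,0,0,0]]'; done
python3 -c "
from h import *
s=r.sense();print(s['ft_force'],s['wrist_torque'],s['joint_pos'][5],s['tcp_rot'])"
python3 -m pendant '[[0.2,0,0,0.4,6],[0.2,0,0,0.4,6],[0.2,0,0,0.3,5],[0.2,0,0,0,0]]'
python3 -c "
from h import *
s=r.sense();print(s['ft_force'],s['wrist_torque'],s['joint_pos'][5],s['tcp_rot'])"
```

```text
time: 19.8
tool_pos: [513.8, -172.4, 143.5]
tcp_rot: [-179.7, 0.2, -120.9]
ft_force: [11.8, 3.4, 1.1]
finger_gap: 41.3
[11.77612043  3.44001512  1.14427318] [ 0.60922932 -1.5357699  -0.04624535] 96.81878186018615 [-179.6548336     0.18285847 -120.91325853]
time: 20.2
tool_pos: [512.7, -171.2, 142.7]
tcp_rot: [-179.9, 0.2, -137.9]
ft_force: [1.0, 10.5, 9.1]
finger_gap: 41.0
[ 1.0141669  10.46531792  9.14527757] [ 1.54152665 -0.33882921 -0.11236111] 113.80998018786828 [-179.90397467    0.2415837  -137.87677869]
```

```bash
python3 -m pendant '[[0.2,0,0,0,5],[0.2,0,0,0,5],[0.2,0,0,0,0]]'
python3 -c "
from h import *
s=r.sense();print(s['ft_force'],s['wrist_torque'],s['joint_pos'][5],s['tcp_rot'])"
python3 -m pendant '[[0.2,0,0,0,5],[0.2,0,0,0,5],[0.2,0,0,0,0]]'
python3 -c "
from h import *
s=r.sense();print(s['ft_force'],s['wrist_torque'],s['joint_pos'][5],s['tcp_rot'])"
```

```text
time: 20.5
tool_pos: [512.9, -171.3, 142.4]
tcp_rot: [-179.9, 0.3, -147.9]
ft_force: [4.8, 8.9, 7.9]
finger_gap: 41.2
[4.75079253 8.92641209 7.93481161] [ 1.34693304 -0.62912951 -0.05645937] 123.81193447089778 [-179.92884626    0.26577617 -147.87567322]
time: 20.8
tool_pos: [513.1, -171.4, 142.2]
tcp_rot: [-180.0, 0.3, -157.9]
ft_force: [7.3, 8.3, 4.5]
finger_gap: 41.1
[7.31268075 8.34221492 4.45066688] [ 1.22471676 -0.89661036 -0.04001094] 133.81018717477488 [-179.95092805    0.29486777 -157.8738194 ]
```

```bash
python3 -m pendant '[[0.5,0,0,0,0],[0.8,0,0,0,0],[1,0,0,0,0],[1,0,0,0,0],[1,0,0,0,0],[1,0,0,-30,0],[1,0,0,-40,0],[1,0,0,-40,0],[1,0,0,0,0],[1,0,0,0,0]]'
python3 - <<'E'
from h import *
im,d=optics.snapshot('wrist'); C=cloud('wrist',d); cv2.imwrite('pics/g.png',im)
s=r.sense(); print(s['time'],s['tool_pos'],s['tcp_rot'],s['ft_force'])
b=(C[...,2]>172)&(C[...,2]<195)&(np.hypot(C[...,0]-513.5,C[...,1]+172)<35)
P=C[b]; print(len(P),P.mean(0).round(1),cv2.minEnclosingCircle(P[:,:2].astype(np.float32)),np.percentile(P[:,2],[5,25,50,75,95]))
b=(C[...,2]>134)&(C[...,2]<146)&(np.hypot(C[...,0]-492,C[...,1]+84)<20)
P=C[b]; print('post',len(P),P.mean(0).round(1) if len(P) else '')
blocks(C,im,85,115)
E
```

```text
time: 21.8
tool_pos: [511.4, -173.2, 251.9]
tcp_rot: [-179.9, 0.1, -157.8]
ft_force: [0.2, 0.1, -0.1]
finger_gap: 85.3
21.85 [ 510.59341102 -172.86601346  250.20997985] [ 1.79995537e+02 -9.79974673e-03 -1.57787606e+02] [-0.93220809  0.51045675 -1.08131975]
2815 [ 513.3 -173.5  177.9] ((512.6006469726562, -172.17433166503906), 21.740156173706055) [175.66058953 177.62991039 178.13564619 178.58076706 179.22053141]
post 466 [491.8 -85.5 138. ]
[262. 149.] 3388 [ 519.7 -195.3   97.9] ((512.1514892578125, -171.67239379882812), (55.927711486816406, 99.32007598876953), 14.089266777038574)
```

View pics/g.png

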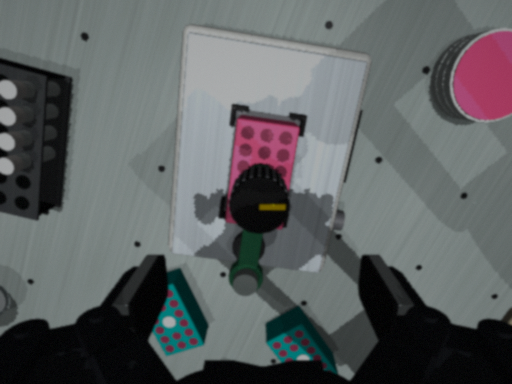

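The picture shows the block in the nest, with the knob over it at (260,200) and the arm along nest -y. Correcting for the bias seen on the post, the knob's top is at about 180 mm, which is the tight height. The yellow bar also moved about 35° relative to the hand, so the knob slipped in the fingers near the stop. There's time to spare, so I'll tighten once more with a firmer grip to be sure.

```bash
python3 -m pendant '[[1,0,0,0,-8.5],[1,0,0,0,-8.5],[1,0,0,0,-8.5],[1,0,0,0,-8.5],[1,0,0,0,-8.5],[1,0,0,0,-8.5],[1,0,0,0,-8.5],[1,-0.9,-2.3,0,0],[1,0,0,0,0]]'
python3 -m pendant '[[1,0,0,40,0],[1,0,0,35,0],[1,0,0,20,0],[1,0,0,11,0],[1,0,0,0,0],[1,0,0,0,0]]'
python3 -m pendant '[[0.6,0,0,0,0],[0.2,0,0,0,0],[0.2,0,0,0,0],[0.2,0,0,0,0],[0.2,0,0,0,0],[0.2,0,0,0,0],[0.2,0,0,0,0],[0.2,0,0,0,0]]' 80
python3 -c "
from h import *
s=r.sense();print(s['ft_force'],s['wrist_torque'],s['joint_efforts'][5],s['tcp_rot'])"
python3 -m pendant '[[0.2,0,0,0,5],[0.2,0,0,0,5],[0.2,0,0,0,5],[0.2,0,0,0,5]]'
python3 -c "
from h import *
s=r.sense();print(s['ft_force'],s['wrist_torque'],s['joint_efforts'][5],s['tcp_rot'])"
```

```text
time: 22.75
tool_pos: [512.7, -171.9, 249.1]
tcp_rot: [179.9, 0.0, -98.5]
ft_force: [-0.4, -0.8, -0.8]
finger_gap: 85.0
time: 23.35
tool_pos: [513.7, -172.4, 145.5]
tcp_rot: [-179.9, -0.0, -98.4]
ft_force: [-0.4, -0.3, 0.8]
finger_gap: 85.1
time: 24.15
tool_pos: [513.9, -172.1, 146.0]
tcp_rot: [-179.9, 0.0, -98.3]
ft_force: [-1.9, 2.6, 6.0]
finger_gap: 40.1
[-1.88439497  2.64217708  6.03138738] [ 0.31849641  0.24275745 -0.04761925] -0.06342938169836998 [-1.79898263e+02  8.52222031e-03 -9.82754292e+01]
time: 24.55
tool_pos: [514.1, -172.1, 146.0]
tcp_rot: [-179.9, 0.1, -118.4]
ft_force: [-0.1, 1.4, 3.7]
finger_gap: 40.3
[-0.0765977   1.44694965  3.67528337] [ 0.42913549 -0.0558443   0.15595778] -1.8391459062695503 [-1.79870793e+02  5.09012669e-02 -1.18438349e+02]
```

The last joint now carries 1.84 N·m against 0.11 N·m of screw friction, so the screw is hard on its stop. I'll release and do a last check.

```bash
python3 -m pendant '[[0.5,0,0,0,0],[0.8,0,0,0,0],[1,0,0,0,0],[1,0,0,0,0],[1,0,0,0,0],[1,0,0,-30,0],[1,0,0,-40,0],[1,0,0,-35,0],[1,0,0,0,0],[1,0,0,0,0]]'
python3 - <<'E'
from h import *
im,d=optics.snapshot('wrist'); C=cloud('wrist',d); cv2.imwrite('pics/h.png',im)
s=r.sense(); print(s['time'],s['tool_pos'],s['tcp_rot'],s['ft_force'])
b=(C[...,2]>172)&(C[...,2]<195)&(np.hypot(C[...,0]-513.5,C[...,1]+172)<35)
P=C[b]; print(len(P),P.mean(0).round(1),cv2.minEnclosingCircle(P[:,:2].astype(np.float32)),np.percentile(P[:,2],[25,50,75]))
b=(C[...,2]>134)&(C[...,2]<146)&(np.hypot(C[...,0]-492,C[...,1]+84)<20)
P=C[b]; print('post',len(P),P.mean(0).round(1) if len(P) else '')
blocks(C,im,85,115)
E
```

```text
time: 25.55
tool_pos: [513.8, -172.5, 250.7]
tcp_rot: [-179.9, 0.0, -118.3]
ft_force: [-0.2, 0.1, -0.7]
finger_gap: 85.4
25.6 [ 513.00974122 -172.19415661  249.11439371] [ 1.79982083e+02 -2.03141514e-03 -1.18267111e+02] [-0.7373422   0.17019013 -1.53493147]
2852 [ 514.1 -172.7  178.1] ((512.6690063476562, -172.0203399658203), 21.858623504638672) [177.74149816 178.26626524 178.70856924]
post 524 [492.1 -85.3 138. ]
[267. 160.] 3951 [ 523.1 -183.    97.9] ((512.0599365234375, -171.2291259765625), (56.083030700683594, 99.8469009399414), 14.034964561462402)
```

View pics/h.png

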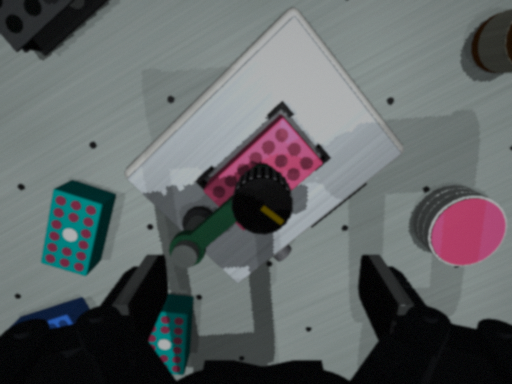

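The bar's angle matches the last view once the hand's turn is allowed for, so the knob did not move: it was already at its stop. The block is seated and the hand is clear.

```bash
python3 -c "
from bench import hand_in; print(hand_in())"
```

```text
the job is handed in; nothing more can be done
None
```

The pink block is in the nest, the clamp arm is in against its stop, and the knob is screwed down tight. I handed the job in at about 25.6 s of the 69 s allowed; no verdict was reported.

- **Block:** it measures at (512.1, -171.2), within about 2 mm of the nest centre I measured at (513.7, -172.3). It lies flat inside all four brackets; its top read 99.9 mm when I set it down.
- **Clamp arm:** the knob's axis is over the nest centre. The arm angle works out within about 0.01 rad of the stop, and a push on it met 20 N.
- **Knob:** its top is at about 180 mm, the tight height. The raw depth read 178.3 mm, and I added 2 mm because the post and the block read 2 mm low in the same picture.
- **Tightness:** in the first tightening the knob slipped about 35° in the fingers and the wrist sensor showed no clear torque rise. I regripped at 80 N, turned it again and felt 1.84 N·m in the last joint. The knob did not turn any further, so it was already on its stop.
- **Not measured:** I could not read the pad's force directly; I infer it from the screw being tight. I did not measure the other items again at the end. The arm met no unexpected force near them, and those in the wrist pictures looked undisturbed.

The fingers are open, about 70 mm above the knob, and touch nothing.

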